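Bleed the bench air station

TASK

Bleed the air line of the small station bolted to the bench: first flip its safety catch fully open by tipping the upright thumb paddle outwards, away from the lever, then pull the lever with the cross-bar handle all the way towards the gauge side of the base, to its stop. The lever is sprung and shuts by itself, so hold it at the stop for at least two seconds and finish still holding it there, with the catch left open and the jar, case and cup on the bench left where they stand.

Things in the scene. Friction and masses are not known exactly. Their poses are not given: they have to be found in the camera images.
- air_station: fixed air station: dark steel base plate 250 (x) x 190 (y) x 12 mm with a grey valve body 110 x 50 mm, 50 mm high, a round gauge (54 mm, top 68 mm high, at x -60, y -55 mm) and a grey catch bracket (20 x 26 mm, 116 mm high, at x -2, y +66 mm). Origin: centre of the plate's underside, on the bench. Its x axis points away from the side the lever is pulled to (roughly away from the robot, turned up to 0.45 rad), y to the catch's side, z up. All offsets below are in this frame
- pull_bar (a point): black rubber cross-bar, 18 mm thick, 90 mm long along the station's y axis (end collars 22 mm), at the top of the lever. This point: middle of the bar; at rest at x +77, y 0, z +172 mm, at the stop at x -37, y 0, z +172 mm. Free space all round it
- lever: the sprung lever with its bar. Origin: on its hinge line (parallel to the station's y axis), at x +20, y 0, z +55 mm. The bar's middle turns about it on a radius of 130 mm; the stem is a round steel rod 14 mm thick with a steel lug (34 x 20 x 32 mm, at rest x +32 to +66, z 102 to 134 mm) that the catch stops
- lever_angle (a joint): lever angle in rad: 0 at rest (leaning 0.45 rad to +x), growing as the bar is pulled over the top to -x, 0.9 at the stop. A spring returns it: the pull at the bar is about 4 N at rest and 10 N at the stop. While the catch is closed the catch stops it within 0.15 rad
- catch (a joint): catch angle in rad: 0 closed (it may start up to 0.25 rad ajar), 1.5 fully open; stays where it is left (about 1.5 N at the paddle moves it). The lever is free from about 0.9 rad on
- catch_hinge (a point): point of the catch's hinge line at the foot of the thumb paddle: x -37, y +60, z +112 mm. The hinge line is parallel to the station's x axis; on it, at x +24 mm, sits the 12 x 10 mm steel finger that lies across the lever's path to y -12 mm when closed and stands upright (up to z 184 mm) when open
- paddle_tip (a point): middle of the top edge of the steel thumb paddle, 32 mm wide (along x), 8 mm thick, 56 mm long from the hinge line. At 0 it leans 0.44 rad from upright towards -y (tip at y +36, z +163 mm); opening swings it over to +y (fully open: tip at y +109, z +139 mm)
- pellet_jar: bystander: white-labelled jar, 64 mm across, 110 mm high; origin under its middle
- goggle_case: bystander: black case 75 x 150 x 50 mm; origin under its middle
- parts_cup: bystander: open plastic cup, 72 mm across, 70 mm high; origin under its middle

How it is judged:
By the outcome, as a careful person would: the job done as asked, in the order asked, and still so for the second after the job is handed in, while the arm keeps its last pose, push and grip.
It also fails if it takes over 53 s, if anything falls off the work surface, if the arm or the gripper's body presses on something with over 40 N, if the wrist force passes 120 N, or if a joint passes its speed limit or range.

ROBOT

A 6-joint arm with a two-finger parallel gripper is mounted at the origin on the work surface. World frame = base frame: x ahead of the robot, y to its left, z up, the work surface at z = 0. Lengths are in m, angles in rad, forces in N, time in s.
With the tool pointing down it reaches from about 0.25 to 0.725 m from the base axis. Payload 4 kg.
Tool frame: the origin (TCP) lies at the very end of the fingers, on their centre line; the grasp point (between the pads) lies 19 mm behind it; z points along the fingers, x is the direction in which the jaws open and shut, and the axes are right-handed (so a half turn about z gives the same grasp; the last joint's range is limited). The gripper opens to 85 mm and grips with 20 to 120 N. Pads are 22 mm wide; open, the fingers measure 114 mm over their backs; the gripper's body (76 mm by 85 mm) begins 54 mm behind the grasp point. The pads swing forward as they close: fully open they stand 13 mm farther back than shut.
Start: joints at [0, 0.241, 0.005, 1.335, 0, 1.571], TCP at [0.5, -0, 0.231] pointing down, gripper open.
Joint ranges: [-2.72, 2.72], [-1.05, 1.87], [-1.09, 1.28], [-1.99, 2.15], [-1.42, 1.44], [-3.14, 3.14]. Speed limits (rad/s): [2.79, 2.79, 3.14, 3.14, 3.14, 3.14].

INTERFACE

Orientations are given as a 3x3 rotation matrix whose columns are the frame's x, y, z axes.
In Python, from rig import * gives the robot as it stands. The module is installed in compiled form; this text tells all that it offers.
- The arm moves only by the tool arm_command, never from a script. Its argument "rows" is a list of rows, each an object with "linear": the shift along the tool's x, y, z in m, a list of three; "twist": the turn about the tool's z in rad. A call has 1 to 20 rows; each row is the pose to reach, as a shift and turn from the pose commanded when the call began, along the tool's axes at that moment; what a row does not reach only later rows make up. A row lasts 1/12 s, in which the tool goes at most 41.7 mm and 7.16 degrees, less where a joint would pass 70% of its speed; a pose out of reach is approached as far as the arm can. A call with a gripper value outside its range is refused whole. "jaw" is the opening, from 0 (shut) to 1 (fully open), set as the call begins (left out, the last holds). The fingers move at their own pace and stop on an object; the grip force is fixed at half the most. Time passes only in rows, so rows that repeat a pose let the fingers close. It gives the time, the measured TCP pose, the force and the opening at its end, in the units of the state.
- sense(): the state, without advancing time (a new reading comes with each control period).
- capture(name): name is "scene" or "side" or "wrist"; returns the picture (480x640x3 uint8, red, green, blue); there is no depth.
- camera_model(name): a dict with "fov_y" (degrees; the focal length in pixels is half the picture's height over the tangent of half this angle, whatever the lens; pixels are square), "cx", "cy" (the principal point, pixels), "k1" (the pictures are not rectified: a ray, as slopes to the right and down, at radius r is drawn at 1 + k1 r^2 times it, then the intrinsics apply), "R" (3x3) and "t" (3): a world point X has camera coordinates R X + t; the wrist camera has in their place "hand_eye" (4x4, takes a point from camera to tool coordinates, whose origin is the TCP and whose axes are the tool frame's). Camera axes: x right, y down, z forward; pixel columns grow to the right and rows downward; lengths in m; the calibration is good to about 2 mm. A picture is of the moment at which its call begins: read the wrist's pose just before it. camera_model takes no time and is no camera call.
- sign_off(): hands the job in, once; it reports no verdict.
Trained networks look in the newest picture that a camera, given by its name, has taken for a name from the list of things; names that differ only in an ending like _2 or _b are one class to them, and where a whole thing is asked for, a point or a joint stands for the part that bears it (a point fixed in the world has none). Each returns a list of dicts, best first, with "p" (0 to 1); they miss things now and then, are a little off and sometimes report something else, mostly with a low value. They report only what shows in the picture. A call takes as long as a camera call.
- silhouettes(thing, camera): "region" (480x640 bool, what is visible of it) and "box" ([left, top, right, bottom] in pixels, round what is visible of it).
The state is a dict: "clock": time; "joints": joint angles; "joint_velocities": joint speeds; "joint_efforts": joint torques, N m; "ee_pos": TCP position; "orientation": TCP orientation; "ft_force": force on the tool from outside, world axes, zero at the start; "moment": the same for the moment, N m; "width": finger opening in m.
Only numpy, scipy, OpenCV 4.12 (cv2) and the standard library are available. Lean on these libraries where they do the work, as an engineer would, in place of code of your own. Each camera call takes 0.05 s, during which the arm holds its last target. There are 200 camera calls.

## Working session

There is one attempt and no reset: what is moved stays moved. The work goes in short steps, Python scripts to look and compute and a tool call to move; the robot and the scene stay as the last step left them, time stands still between calls to the robot, and variables do not carry over. Pictures are saved under pics/ and viewed, about 8 in all and at most 12, crops included, and the job is handed in when it is done.

Besides the shell and the picture viewer there is one more tool, called as name([rows], argument=value, ...), one row to a line, values as JSON. arm_command: Moves the arm, as the interface text tells. Its arguments: {"type":"object","properties":{"rows":{"type":"array","items":{"type":"object","properties":{"linear":{"type":"array","items":{"type":"number"}},"twist":{"type":"number"}}}},"jaw":{"type":"number"}},"required":["rows"]}

```bash
mkdir -p pics
cat > h.py <<'E'
from rig import *
import numpy as np, cv2
def save(name,fn):
    im=capture(name); cv2.imwrite('pics/'+fn,im[:,:,::-1]); return im
E
python3 - <<'E'
from h import *
s=sense(); print(s['clock'],s['ee_pos'],s['orientation'],s['ft_force'],s['width'])
a=save('scene','s1.png'); b=save('side','d1.png')
for c in('scene','side'):
    print(c,camera_model(c))
    for t in('air_station','pull_bar','paddle_tip','pellet_jar','goggle_case','parts_cup'):
        print(c,t,[(round(r['p'],2),r['box'],int(r['region'].sum())) for r in silhouettes(t,c)[:2]])
print(sense()['clock'])
E
```

```text
0.0 [ 4.99347548e-01 -8.73302842e-06  2.30413707e-01] [[ 9.99997776e-01 -4.72178765e-05 -2.10861304e-03]
 [-4.72201171e-05 -9.99999999e-01 -1.01279659e-06]
 [-2.10861299e-03  1.11236330e-06 -9.99997777e-01]] [-0.19816275 -0.30425877  0.02899408] 0.08549251368558415
scene {'fov_y': 44.9206337979259, 'cx': 311.3147693126536, 'cy': 236.80274087633757, 'k1': -0.19013641113693722, 'R': array([[ 0.15438443,  0.98792322,  0.01315874],
       [ 0.74611332, -0.10784505, -0.65702691],
       [-0.64767303,  0.11125264, -0.75375228]]), 't': array([-0.12527156, -0.3802412 ,  1.61860758])}
scene air_station [(0.81, [233.4, 175.6, 362.7, 309.1], 8677)]
scene pull_bar [(0.87, [291.8, 210.9, 338.4, 245.9], 658)]
scene paddle_tip [(0.74, [301.5, 179.2, 326.1, 213.1], 191)]
scene pellet_jar [(0.64, [392.9, 193.4, 429.0, 246.9], 1463)]
scene goggle_case [(0.9, [153.0, 256.9, 237.6, 325.4], 3081)]
scene parts_cup [(0.69, [342.6, 285.2, 380.3, 332.8], 1384), (0.6, [393.3, 194.3, 428.6, 247.1], 1439)]
side {'fov_y': 45.877960083274516, 'cx': 315.35435245423747, 'cy': 230.98181799345275, 'k1': -0.0158394329822787, 'R': array([[ 0.92874015, -0.3703564 , -0.01666966],
       [-0.21905057, -0.51192501, -0.83063207],
       [ 0.29909628,  0.77509285, -0.55657209]]), 't': array([-0.56419514,  0.2613279 ,  1.13426761])}
side air_station [(0.85, [227.7, 203.6, 362.5, 337.0], 7758), (0.7, [300.2, 205.1, 337.3, 262.7], 772)]
side pull_bar [(0.92, [301.2, 203.7, 337.7, 263.6], 757)]
side paddle_tip [(0.61, [256.7, 228.9, 308.1, 248.9], 467)]
side pellet_jar [(0.7, [247.4, 194.0, 269.0, 241.3], 956), (0.61, [254.9, 228.2, 304.4, 252.1], 523)]
side goggle_case [(0.91, [334.8, 302.8, 415.1, 364.8], 3027)]
side parts_cup [(0.6, [333.1, 219.2, 368.4, 254.4], 880)]
0.7
```

View pics/s1.png

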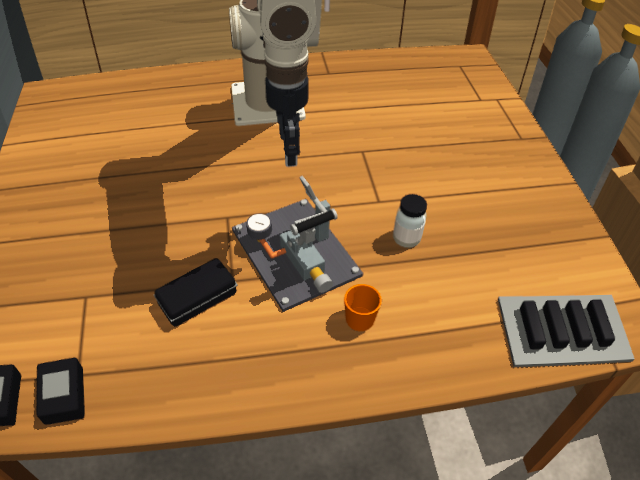

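View pics/d1.png

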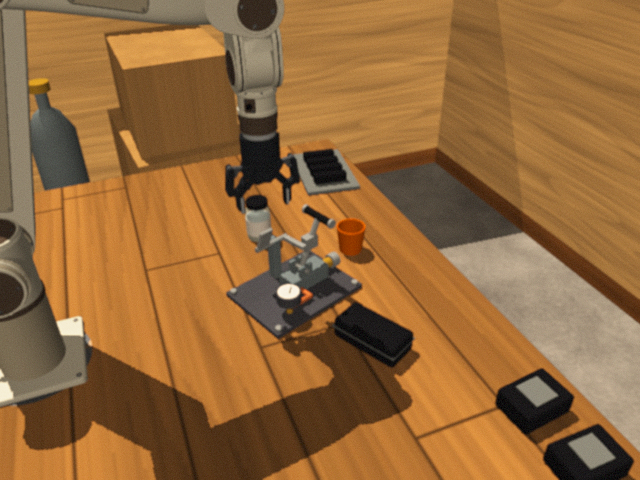

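The scene view shows the station at about (298, 245), with the bar at (315, 221) and the paddle at (308, 188). The jar is at (410, 222), the cup at (361, 308) and the case at (196, 291). The side view shows the station at (295, 275) and the bar at (319, 215). Next I'll enlarge both views to pick the plate corners.

Run:
```python
import cv2,numpy as np
a=cv2.imread('pics/s1.png')[170:320,225:375];b=cv2.imread('pics/d1.png')[195:345,222:372]
f=lambda i:cv2.resize(i,(400,400),interpolation=cv2.INTER_CUBIC)
cv2.imwrite('pics/c1.png',np.hstack([f(a),f(b)]))
```

```text
(no output)
```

View pics/c1.png

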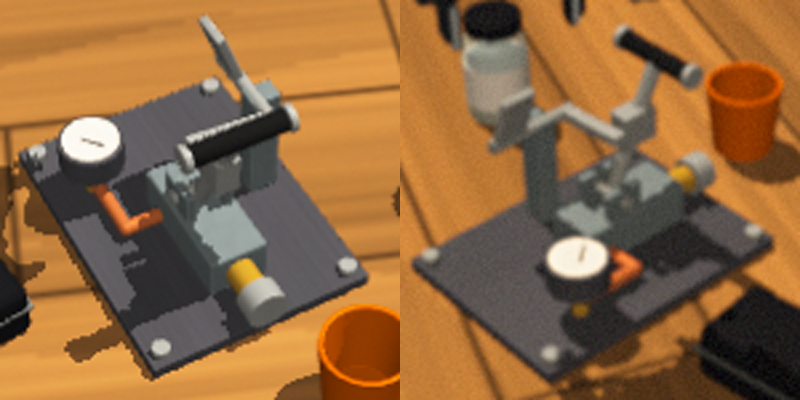

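```bash
cat >> h.py <<'E'
def proj(P,c):
    m=camera_model(c); f=240/np.tan(np.radians(m['fov_y']/2))
    p=np.atleast_2d(P)@np.array(m['R']).T+m['t']; s=p[:,:2]/p[:,2:]
    s=s*(1+m['k1']*(s**2).sum(1,keepdims=True)); return s*f+[m['cx'],m['cy']]
def T(q,P):
    c,s=np.cos(q[2]),np.sin(q[2]); P=np.atleast_2d(P)
    return P@np.array([[c,s,0],[-s,c,0],[0,0,1]])+[q[0],q[1],0]
E
cat > fit.py <<'E'
from h import *
from scipy.optimize import least_squares
S=[((-.125,-.095,.012),(18,153)),((.125,.095,.012),(367,273)),((.125,-.095,.012),(150,370)),((-.06,-.055,.068),(91,138)),((.077,-.043,.172),(187,157)),((.077,.043,.172),(290,118))]
D=[((-.125,.095,.012),(13,260)),((-.125,-.095,.012),(152,375)),((.125,-.095,.012),(372,240)),((-.06,-.055,.068),(178,257)),((.077,.043,.172),(221,40)),((.077,-.043,.172),(292,74))]
A=np.array([p for p,_ in S]);a=np.array([u for _,u in S])/2.667+[225,170]
B=np.array([p for p,_ in D]);b=np.array([u for _,u in D])/2.667+[222,195]
res=lambda q:np.r_[(proj(T(q,A),'scene')-a).ravel(),(proj(T(q,B),'side')-b).ravel()]
r=least_squares(res,[.5,0,0.2],loss='soft_l1'); q=r.x; print('q',q.round(4)); print(res(q).round(1).reshape(-1,2))
tip=lambda th:(-.037,.06-.056*np.sin(.44-th),.112+.056*np.cos(.44-th))
for th in(0,.1,.25): print(th,(proj(T(q,tip(th)),'scene')-[225,170])*2.667,(proj(T(q,tip(th)),'side')-[222,195])*2.667, T(q,tip(th)))
for n,z in(('pellet_jar',.055),('parts_cup',.035),('goggle_case',.025)):
    print(n)
np.save('q.npy',q); print(T(q,[(.077,0,.172),(-.037,0,.172)]))
E
python3 fit.py
```

```text
q [0.5562 0.003  0.3593]
[[-1.4 -0.2]
 [ 0.4  0.1]
 [ 1.1  0.5]
 [-1.3  0.9]
 [-2.1  1.4]
 [-0.7 -0.3]
 [-2.  -0.7]
 [-1.2 -0.7]
 [ 0.5 -2.8]
 [-0.5 -0.4]
 [-0.  -2.1]
 [-0.3  0.2]]
0 [[202.45331107  32.70241038]] [[120.53417711  99.10869132]] [[0.50886099 0.02387095 0.16266609]]
0.1 [[208.45285736  28.39316466]] [[116.3716949   94.31730123]] [[0.50704036 0.02871761 0.16479426]]
0.25 [[217.82327384  22.74902218]] [[109.98322814  88.02312083]] [[0.50419226 0.03629949 0.16699224]]
pellet_jar
parts_cup
goggle_case
[[ 0.62829119  0.03012082  0.172     ]
 [ 0.52157236 -0.00996771  0.172     ]]
```

The fit is good: the station is at (0.556, 0.003) with yaw 0.359, and residuals are under 3 px. I'll move above the inner side of the paddle with the fingers shut and turned to match the station's axes.

arm_command([
  {"linear":[0.008,0.006,0.01],"twist":-0.12},
  {"linear":[0.016,0.012,0.02],"twist":-0.24},
  {"linear":[0.025,0.0175,0.03],"twist":-0.359},
  {"linear":[0.025,0.0175,0.03],"twist":-0.359},
  {"linear":[0.025,0.0175,0.03],"twist":-0.359},
  {"linear":[0.025,0.0175,0.03],"twist":-0.359},
  {"linear":[0.025,0.0175,0.03],"twist":-0.359},
  {"linear":[0.025,0.0175,0.03],"twist":-0.359},
], jaw=0)

```text
clock: 1.37
ee_pos: [0.525, -0.0172, 0.2021]
orientation: [[0.936, 0.351, 0.001], [0.351, -0.936, 0.0], [0.001, 0.0, -1.0]]
ft_force: [0.1, 0.4, -0.3]
width: -0.0004
```

```bash
cat > st.py <<'E'
from h import *
q=np.load('q.npy'); s=sense(); c,n=np.cos(q[2]),np.sin(q[2]); R=np.array([[c,n,0],[-n,c,0],[0,0,1]])
print('t',s['clock'],'station tcp mm',(R@(np.array(s['ee_pos'])-[q[0],q[1],0])*1000).round(1),'F',(R@s['ft_force']).round(1),'w',round(s['width'],4))
print((R@np.array(s['orientation'])).round(3).tolist())
E
python3 st.py
python3 - <<'E'
from h import *
a=save('scene','s2.png')[170:320,225:375];b=save('side','d2.png')[195:345,222:372]
f=lambda i:cv2.resize(i,(400,400),interpolation=cv2.INTER_CUBIC)
cv2.imwrite('pics/c2.png',np.hstack([f(a),f(b)])[:,:,::-1])
E
```

```text
t 1.3667 station tcp mm [-36.3  -8.  202.1] F [ 0.2  0.3 -0.3] w -0.0004
[[1.0, -0.001, 0.001], [-0.001, -1.0, -0.0], [0.001, 0.0, -1.0]]
```

View pics/c2.png

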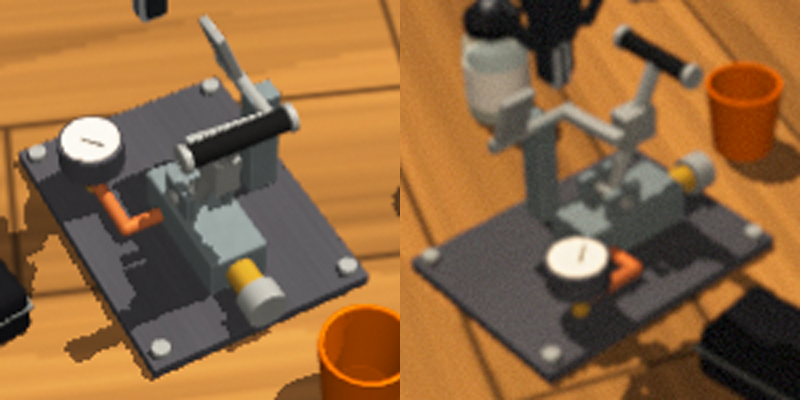

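The scene crop shows the shut fingertips at (150, 18) and the paddle tip at (207, 20). The fingers are on the inner side of the paddle and nothing has moved. Next I'll descend, then push towards station +y.

arm_command([
  {"linear":[0,0,0.022]},
  {"linear":[0,0,0.044]},
  {"linear":[0,0,0.066]},
  {"linear":[0,0,0.066]},
  {"linear":[0,-0.01,0.066]},
  {"linear":[0,-0.02,0.066]},
  {"linear":[0,-0.03,0.066]},
  {"linear":[0,-0.04,0.066]},
  {"linear":[0,-0.05,0.066]},
  {"linear":[0,-0.06,0.066]},
  {"linear":[0,-0.07,0.066]},
  {"linear":[0,-0.07,0.066]},
])

```text
validation failed for argument at $.ro...
```

```bash
python3 st.py
```

```text
t 1.4667 station tcp mm [-36.3  -8.1 202. ] F [0.  1.  0.7] w 0.0001
[[1.0, -0.001, 0.001], [-0.001, -1.0, -0.0], [0.001, 0.0, -1.0]]
```

The call was refused, probably because it left out the twist, so I'll include it.

arm_command([
  {"linear":[0,0,0.022],"twist":0},
  {"linear":[0,0,0.044],"twist":0},
  {"linear":[0,0,0.066],"twist":0},
  {"linear":[0,0,0.066],"twist":0},
  {"linear":[0,-0.01,0.066],"twist":0},
  {"linear":[0,-0.02,0.066],"twist":0},
  {"linear":[0,-0.03,0.066],"twist":0},
  {"linear":[0,-0.04,0.066],"twist":0},
  {"linear":[0,-0.05,0.066],"twist":0},
  {"linear":[0,-0.06,0.066],"twist":0},
  {"linear":[0,-0.07,0.066],"twist":0},
  {"linear":[0,-0.07,0.066],"twist":0},
])

```text
clock: 2.47
ee_pos: [0.5001, 0.05, 0.1357]
orientation: [[0.935, 0.353, 0.001], [0.353, -0.935, 0.001], [0.001, -0.001, -1.0]]
ft_force: [0.2, 0.3, 1.1]
width: 0.0001
```

```bash
python3 st.py
```

```text
t 2.4667 station tcp mm [-36.   63.7 135.7] F [0.2 0.2 1.1] w 0.0001
[[1.0, 0.002, 0.001], [0.002, -1.0, 0.001], [0.001, -0.001, -1.0]]
```

arm_command([
  {"linear":[0,-0.006,0],"twist":0},
  {"linear":[0,-0.012,0],"twist":0},
  {"linear":[0,-0.018,0],"twist":0},
  {"linear":[0,-0.022,0],"twist":0},
  {"linear":[0,-0.022,0],"twist":0},
])

```text
clock: 2.88
ee_pos: [0.492, 0.0697, 0.1351]
orientation: [[0.936, 0.352, -0.001], [0.352, -0.936, 0.001], [-0.001, -0.001, -1.0]]
ft_force: [-0.3, 1.0, 0.6]
width: -0.0001
```

```bash
python3 st.py;  python3 - <<'E'
from h import *
a=save('scene','s3.png')[150:300,225:375];b=save('side','d3.png')[195:345,222:372]
f=lambda i:cv2.resize(i,(400,400),interpolation=cv2.INTER_CUBIC)
cv2.imwrite('pics/c3.png',np.hstack([f(a),f(b)])[:,:,::-1])
E
```

```text
t 2.8833 station tcp mm [-36.7  84.9 135.1] F [0.1 1.  0.6] w -0.0001
[[1.0, 0.001, -0.001], [0.001, -1.0, 0.001], [-0.001, -0.001, -1.0]]
```

View pics/c3.png

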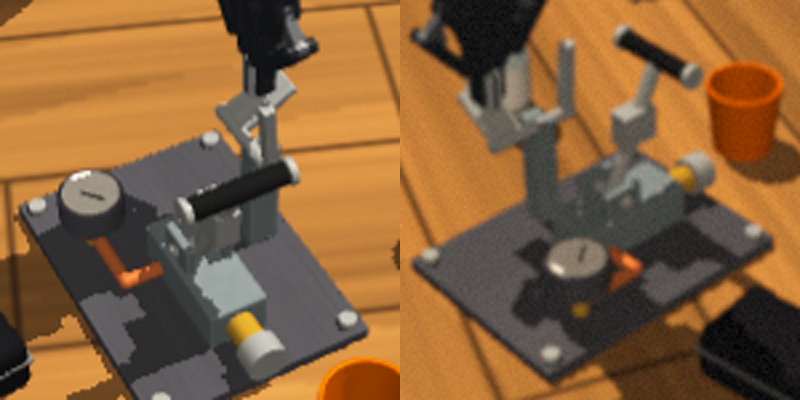

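The catch finger now stands upright (side crop, x 567, y 40–115) and the paddle lies outwards at about (495, 120). The push force is only about 1 N, so I'll push on to its end stop.

arm_command([
  {"linear":[0,-0.004,0],"twist":0},
  {"linear":[0,-0.008,0],"twist":0},
  {"linear":[0,-0.008,0.003],"twist":0},
  {"linear":[0,-0.008,0.003],"twist":0},
])

```text
clock: 3.32
ee_pos: [0.4911, 0.074, 0.1353]
orientation: [[0.937, 0.35, 0.004], [0.35, -0.937, -0.005], [0.002, 0.006, -1.0]]
ft_force: [-4.0, -9.1, 15.7]
width: -0.0002
```

```bash
python3 st.py
```

```text
t 3.3167 station tcp mm [-36.   89.4 135.3] F [-6.9 -7.1 15.7] w -0.0002
[[1.0, -0.002, 0.002], [-0.002, -1.0, -0.006], [0.002, 0.006, -1.0]]
```

18 N normal to the paddle with almost no further travel means the catch is at its stop. I'll lift straight off and move over the bar, offset to y ≈ -24 so the fingers clear the stem.

arm_command([
  {"linear":[0,0,-0.028],"twist":0},
  {"linear":[0,0,-0.056],"twist":0},
  {"linear":[0,0,-0.088],"twist":0},
  {"linear":[0.02,0.02,-0.088],"twist":0},
  {"linear":[0.04,0.042,-0.088],"twist":0},
  {"linear":[0.06,0.064,-0.088],"twist":0},
  {"linear":[0.08,0.086,-0.088],"twist":0},
  {"linear":[0.1,0.108,-0.088],"twist":0},
  {"linear":[0.114,0.117,-0.088],"twist":0},
  {"linear":[0.114,0.117,-0.088],"twist":0},
])

```text
clock: 4.15
ee_pos: [0.64, 0.0057, 0.2186]
orientation: [[0.937, 0.349, -0.0], [0.349, -0.937, 0.001], [-0.0, -0.001, -1.0]]
ft_force: [-0.5, -1.0, -0.5]
width: 0.0
```

arm_command([
  {"linear":[0,0,0],"twist":0},
  {"linear":[0,0,0],"twist":0},
  {"linear":[0,0,0],"twist":0},
  {"linear":[0,0,0],"twist":0},
], jaw=0.5)

```text
clock: 4.48
ee_pos: [0.6369, 0.0073, 0.2209]
orientation: [[0.936, 0.352, 0.0], [0.352, -0.936, 0.0], [0.0, -0.0, -1.0]]
ft_force: [0.1, -0.4, 0.9]
width: 0.0426
```

```bash
python3 st.py;  python3 - <<'E'
from h import *
a=save('scene','s4.png')[150:300,225:375];b=save('side','d4.png')[150:300,232:382]
f=lambda i:cv2.resize(i,(400,400),interpolation=cv2.INTER_CUBIC)
cv2.imwrite('pics/c4.png',np.hstack([f(a),f(b)])[:,:,::-1])
E
```

```text
t 4.4833 station tcp mm [ 77.  -24.3 220.9] F [-0.  -0.4  0.9] w 0.0426
[[1.0, 0.001, 0.0], [0.001, -1.0, 0.0], [0.0, -0.0, -1.0]]
```

View pics/c4.png

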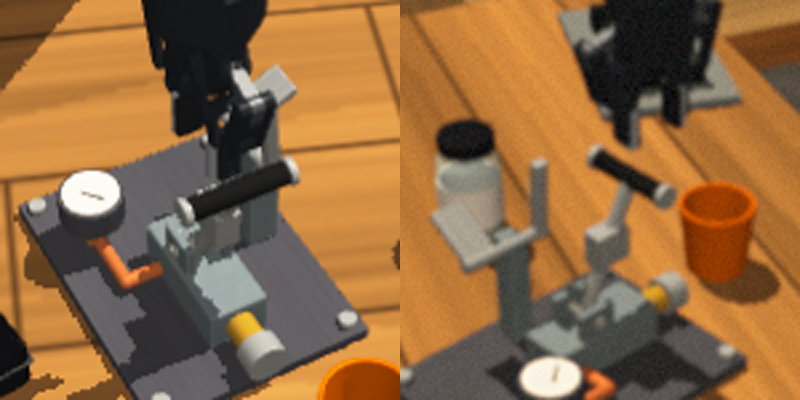

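The catch stayed fully open, with the paddle out at (465, 235) and the finger upright at (540, 195). The fingertips at (627, 140) and (672, 120) straddle the bar from above. Now I'll descend and narrow the jaws to a loose cage.

arm_command([
  {"linear":[0,0,0.018],"twist":0},
  {"linear":[0,0,0.036],"twist":0},
  {"linear":[0,0,0.054],"twist":0},
  {"linear":[0,0,0.07],"twist":0},
  {"linear":[0,0,0.07],"twist":0},
])

```text
clock: 5.0
ee_pos: [0.635, 0.0069, 0.1467]
orientation: [[0.936, 0.352, -0.007], [0.352, -0.936, -0.0], [-0.006, -0.002, -1.0]]
ft_force: [-1.0, -0.6, -0.4]
width: 0.0426
```

arm_command([
  {"linear":[0,0,0],"twist":0},
  {"linear":[0,0,0],"twist":0},
  {"linear":[0,0,0],"twist":0},
], jaw=0.28)

```text
clock: 5.25
ee_pos: [0.6387, 0.0067, 0.1521]
orientation: [[0.936, 0.351, 0.003], [0.351, -0.936, 0.0], [0.003, 0.001, -1.0]]
ft_force: [-0.3, 0.2, 0.5]
width: 0.0239
```

```bash
python3 st.py
```

```text
t 5.25 station tcp mm [ 78.5 -25.5 152.1] F [-0.2  0.3  0.5] w 0.0239
[[1.0, -0.0, 0.003], [-0.0, -1.0, -0.001], [0.003, 0.001, -1.0]]
```

arm_command([
  {"linear":[-0.007,0,-0.001],"twist":0},
  {"linear":[-0.014,0,-0.004],"twist":0},
  {"linear":[-0.024,0,-0.008],"twist":0},
  {"linear":[-0.034,0,-0.01],"twist":0},
  {"linear":[-0.042,0,-0.012],"twist":0},
  {"linear":[-0.05,0,-0.013],"twist":0},
  {"linear":[-0.06,0,-0.013],"twist":0},
  {"linear":[-0.07,0,-0.012],"twist":0},
  {"linear":[-0.079,0,-0.011],"twist":0},
  {"linear":[-0.088,0,-0.009],"twist":0},
  {"linear":[-0.097,0,-0.007],"twist":0},
  {"linear":[-0.107,0,-0.004],"twist":0},
  {"linear":[-0.115,0,0],"twist":0},
  {"linear":[-0.119,0,0],"twist":0},
  {"linear":[-0.119,0,0],"twist":0},
  {"linear":[-0.119,0,0],"twist":0},
])

```text
clock: 6.58
ee_pos: [0.531, -0.0346, 0.1533]
orientation: [[0.936, 0.352, 0.012], [0.352, -0.936, 0.002], [0.012, 0.003, -1.0]]
ft_force: [8.9, 3.5, 0.7]
width: 0.0241
```

```bash
python3 st.py;  python3 - <<'E'
from h import *
a=save('scene','s5.png')[150:300,225:375];b=save('side','d5.png')[150:300,232:382]
f=lambda i:cv2.resize(i,(400,400),interpolation=cv2.INTER_CUBIC)
cv2.imwrite('pics/c5.png',np.hstack([f(a),f(b)])[:,:,::-1])
E
```

```text
t 6.5833 station tcp mm [-36.8 -26.4 153.3] F [9.6 0.2 0.7] w 0.0241
[[1.0, -0.0, 0.012], [-0.0, -1.0, -0.003], [0.012, 0.003, -1.0]]
```

View pics/c5.png

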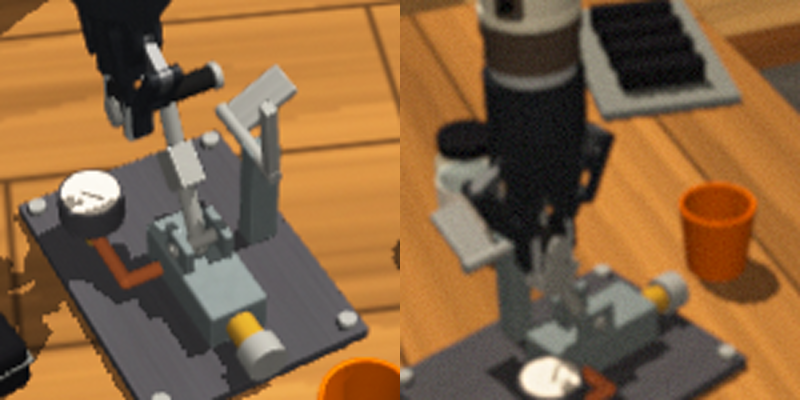

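The lever is over and the bar shows at about (185, 85) in the scene crop, with the catch still open. 9.6 N is roughly the spring force alone, so I'll press further to reach the stop.

arm_command([
  {"linear":[-0.003,0,0],"twist":0},
  {"linear":[-0.006,0,0.001],"twist":0},
  {"linear":[-0.006,0,0.001],"twist":0},
  {"linear":[-0.006,0,0.001],"twist":0},
])

```text
clock: 7.02
ee_pos: [0.5286, -0.0356, 0.1524]
orientation: [[0.936, 0.353, 0.018], [0.353, -0.936, 0.004], [0.018, 0.003, -1.0]]
ft_force: [17.4, 6.4, -5.3]
width: 0.0239
```

```bash
python3 st.py
```

```text
t 7.0167 station tcp mm [-39.4 -26.4 152.4] F [18.5 -0.1 -5.3] w 0.0239
[[1.0, 0.001, 0.018], [0.001, -1.0, -0.003], [0.018, 0.003, -1.0]]
```

The force jumped to 18.5 N while the bar barely moved. The spring alone gives about 10 N, so the lever is on its stop. Now I'll hold.

arm_command([
  {"linear":[0,0,0],"twist":0},
  {"linear":[0,0,0],"twist":0},
  {"linear":[0,0,0],"twist":0},
  {"linear":[0,0,0],"twist":0},
  {"linear":[0,0,0],"twist":0},
  {"linear":[0,0,0],"twist":0},
  {"linear":[0,0,0],"twist":0},
  {"linear":[0,0,0],"twist":0},
  {"linear":[0,0,0],"twist":0},
  {"linear":[0,0,0],"twist":0},
  {"linear":[0,0,0],"twist":0},
  {"linear":[0,0,0],"twist":0},
  {"linear":[0,0,0],"twist":0},
  {"linear":[0,0,0],"twist":0},
  {"linear":[0,0,0],"twist":0},
  {"linear":[0,0,0],"twist":0},
  {"linear":[0,0,0],"twist":0},
  {"linear":[0,0,0],"twist":0},
  {"linear":[0,0,0],"twist":0},
  {"linear":[0,0,0],"twist":0},
])

```text
clock: 8.68
ee_pos: [0.5286, -0.0355, 0.1524]
orientation: [[0.936, 0.353, 0.018], [0.353, -0.936, 0.004], [0.018, 0.003, -1.0]]
ft_force: [16.2, 5.7, -5.9]
width: 0.0237
```

arm_command([
  {"linear":[0,0,0],"twist":0},
  {"linear":[0,0,0],"twist":0},
  {"linear":[0,0,0],"twist":0},
  {"linear":[0,0,0],"twist":0},
  {"linear":[0,0,0],"twist":0},
  {"linear":[0,0,0],"twist":0},
  {"linear":[0,0,0],"twist":0},
  {"linear":[0,0,0],"twist":0},
  {"linear":[0,0,0],"twist":0},
  {"linear":[0,0,0],"twist":0},
  {"linear":[0,0,0],"twist":0},
  {"linear":[0,0,0],"twist":0},
  {"linear":[0,0,0],"twist":0},
  {"linear":[0,0,0],"twist":0},
  {"linear":[0,0,0],"twist":0},
  {"linear":[0,0,0],"twist":0},
  {"linear":[0,0,0],"twist":0},
  {"linear":[0,0,0],"twist":0},
  {"linear":[0,0,0],"twist":0},
  {"linear":[0,0,0],"twist":0},
])

```text
clock: 10.35
ee_pos: [0.5286, -0.0356, 0.1524]
orientation: [[0.936, 0.353, 0.018], [0.353, -0.936, 0.004], [0.018, 0.003, -1.0]]
ft_force: [16.0, 5.8, -5.3]
width: 0.0236
```

```bash
python3 st.py;  python3 - <<'E'
from h import *
save('scene','s6.png')
E
```

```text
t 10.35 station tcp mm [-39.4 -26.4 152.4] F [17.  -0.2 -5.3] w 0.0236
[[1.0, 0.001, 0.018], [0.001, -1.0, -0.003], [0.018, 0.003, -1.0]]
```

View pics/s6.png

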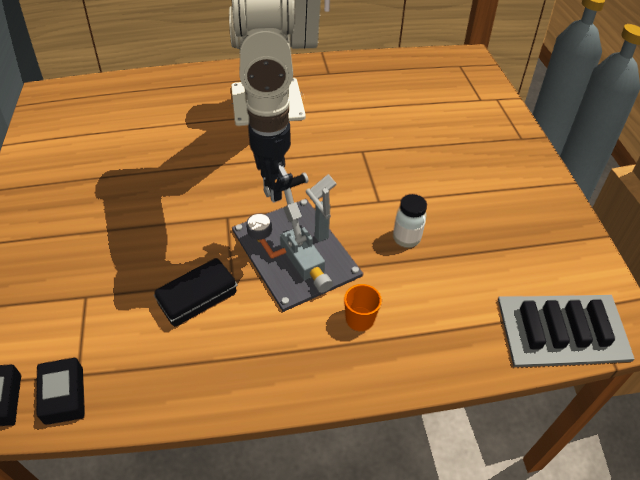

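The lever is held over with the bar at (290, 182), and the catch is open at (322, 190). The jar, cup and case sit at the same pixels as before. The finger pad position puts the bar's middle at about x -37 mm, which is the stop. I'm handing in.

```bash
python3 -c "
from rig import *
print(sign_off())"
```

```text
the job is handed in; nothing more can be done
None
```

The job is done and handed in. The catch was opened first, then the lever was pulled to its stop and is still held there.

- **Catch:** I pushed the paddle outwards until it met its end stop, at about 18 N with almost no further movement. The later pictures show it still open.
- **Lever:** I caged the bar loosely between the fingers, without gripping it, off to one side of the stem. I pulled it over until the force rose from 9.6 N, about the spring alone, to 18.5 N. The finger position then put the bar at about x -37 mm, which matches the stop.
- **Hold:** It stayed there for 3.3 s before hand-in with no movement and a steady 17–18 N. The clock read about 10.4 s of the 53 s allowed.
- **Bystanders:** The jar, case and cup look unmoved from the first picture to the last. I compared them by eye only.

One move call was refused, probably because it left out the twist. It moved nothing, and I sent it again. No checks failed or disagreed, though the catch and lever angles were inferred from forces, positions and pictures rather than read directly.

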